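# Sift small spacers out of a mixed batch

### The job

Small and large steel spacers are mixed in the sieve that lies on the rails of the catch tray. Hold the sieve by its handle and, keeping it level and down on the rails between their guide lips (at most a few millimetres up), shake it side to side from one sprung buffer to the other until every small spacer has dropped into the tray; push into each buffer at least twice, in turn, the left one first (the robot's left), firmly enough to feel its spring push back (about 3 N) but never ram one to the end of its travel or press down hard. Then lift the sieve off with all the large spacers still in it, seat it fully down flat in its black cradle, let go, and leave the other things on the bench alone.

Things in the scene. Friction and masses are not known exactly. Their poses are not given: they have to be found in the camera images.
- sieve: steel sieve, 120 x 162 mm (x by y), 0.3 to 0.5 kg empty, 4 mm floor, walls 30 mm high, inside 96 x 154 mm; origin at the centre of its underside, z up. Its floor is solid in the middle 52 mm (of y), with two staggered columns of holes (20 x 24 and 20 x 20 mm) on each side. Its end walls (y = +-81 mm) meet the buffers. A black handle bridges it. It starts on the rails near the middle
- handle (a point): centre of the sieve's handle bar, 73 mm above the sieve's underside, axes those of the sieve; the bar runs along x, is 12 mm thick in y, 22 mm high, free over 90 mm in x and 58 mm above the sieve's floor; grip it from above with the fingers closing along the sieve's y
- tray: fixed aluminium catch tray, 134 x 296 mm (x by y), inside 98 x 288 mm, 4 mm floor; origin at the centre of its underside. Its long edges are rails along y, 46 mm high, on which the sieve slides along y (sieve's origin then 46 mm above the tray's); guide lips 10 mm above the rails leave the sieve 3 mm to each side in x
- stop_left: dark steel bracket 50 x 20 x 78 mm at the tray's left (+y) end; origin under it, 158 mm from the tray's middle. Its sprung rubber buffer (20 mm disc, 62 mm above the table) faces the sieve's end wall. The buffer's face lies 99 to 131 mm from the tray's middle: set anew each time, not reported, to be felt. It gives 12 mm at 0.7 N/mm, then is rigid and the force shoots up
- stop_right: dark steel bracket 50 x 20 x 78 mm at the tray's right (-y) end; origin under it, 158 mm from the tray's middle. Its sprung rubber buffer (20 mm disc, 62 mm above the table) faces the sieve's end wall. The buffer's face lies 99 to 131 mm from the tray's middle: set anew each time, not reported, to be felt. It gives 12 mm at 0.7 N/mm, then is rigid and the force shoots up
- cradle: the fixed black plastic cradle for the sieve, 146 x 188 mm (x by y), 12 mm thick, with four corner guides standing 14 mm above the plate that leave 3 mm around the sieve; origin at the centre of its underside; the sieve's long side (y) goes along the cradle's y, either way round
- seat (a point): the centre of the top face of the cradle's plate, 12 mm above the cradle's underside: where the sieve's origin belongs; the axes are those of the cradle
- small1: a small round steel spacer, 13 mm in diameter and 12 mm long with a bored hole, 11 g, starting in the sieve on the solid middle of its floor, lying on its side (its own x is its axis) roughly across the sliding direction, so that it rolls along the sieve's y. The origin is under its middle, on its surface, and turns with it
- small2: a small round steel spacer, 13 mm in diameter and 12 mm long with a bored hole, 11 g, starting in the sieve on the solid middle of its floor, lying on its side (its own x is its axis) roughly across the sliding direction, so that it rolls along the sieve's y. The origin is under its middle, on its surface, and turns with it
- small3: a small round steel spacer, 13 mm in diameter and 12 mm long with a bored hole, 11 g, starting in the sieve on the solid middle of its floor, lying on its side (its own x is its axis) roughly across the sliding direction, so that it rolls along the sieve's y. The origin is under its middle, on its surface, and turns with it
- small4: a small round steel spacer, 13 mm in diameter and 12 mm long with a bored hole, 11 g, starting in the sieve on the solid middle of its floor, lying on its side (its own x is its axis) roughly across the sliding direction, so that it rolls along the sieve's y. The origin is under its middle, on its surface, and turns with it
- small5: a small round steel spacer, 13 mm in diameter and 12 mm long with a bored hole, 11 g, starting in the sieve on the solid middle of its floor, lying on its side (its own x is its axis) roughly across the sliding direction, so that it rolls along the sieve's y. The origin is under its middle, on its surface, and turns with it
- large1: a large steel spacer: a thick disc 30 mm in diameter and 12 mm high, 60 g, starting flat over the holes of the sieve, too big to pass them. The origin is the centre of its underside
- large2: a large steel spacer: a thick disc 30 mm in diameter and 12 mm high, 60 g, starting flat over the holes of the sieve, too big to pass them. The origin is the centre of its underside
- large3: a large steel spacer: a thick disc 30 mm in diameter and 12 mm high, 60 g, starting flat over the holes of the sieve, too big to pass them. The origin is the centre of its underside
- driver: a screwdriver, 170 mm long, lying in front of the tray; leave alone
- reel: a white component reel, 110 mm in diameter, lying left of the tray; leave alone
- jar: an amber jar, 48 mm in diameter and 75 mm high; leave alone
- board: a green circuit board, 100 x 140 mm, behind the tray; leave alone
Not all that is in view belongs to the job. There is more than one size of the sieve; the one meant has the size given above.

How it is judged (in metres and radians):
On the way, in this order (a step that is already met when the one before it is completed fails the run):
1. the held sieve, down between the guide lips of the rails, pushes into the left buffer with more than 2.5 N (contact force between sieve and stop_left above 2.5 N and contact force between the fingers and sieve above 3 N and z of sieve in the frame of tray below 0.052 m), for 0.03 s.
2. the held sieve, down between the guide lips of the rails, pushes into the right buffer with more than 2.5 N (contact force between sieve and stop_right above 2.5 N and contact force between the fingers and sieve above 3 N and z of sieve in the frame of tray below 0.052 m), for 0.03 s.
3. the held sieve, down between the guide lips of the rails, pushes into the left buffer with more than 2.5 N (all of step 1), for 0.03 s.
4. the held sieve, down between the guide lips of the rails, pushes into the right buffer with more than 2.5 N (all of step 2), for 0.03 s.
At the end, for the whole second after the job is handed in: All five small spacers lie inside the catch tray, below the rails; all three large spacers lie inside the sieve; the sieve sits in the cradle, its origin within 7 mm of the seat's centre sideways and 4 mm in height, turned by less than 0.08 rad from the cradle, level within 0.06 rad, and at rest (horizontal distance between sieve and seat below 0.007 m and z of sieve in the frame of seat below 0.004 m and angle between the y axis of sieve and the y axis of cradle, either way round below 0.08 rad and angle between sieve's own z axis and vertical below 0.06 rad and linear speed of sieve below 0.02 m/s and x of small1 in the frame of tray between -0.056 and 0.056 m and y of small1 in the frame of tray between -0.149 and 0.149 m and z of small1 in the frame of tray between -0.002 and 0.042 m and x of small2 in the frame of tray between -0.056 and 0.056 m and y of small2 in the frame of tray between -0.149 and 0.149 m and z of small2 in the frame of tray between -0.002 and 0.042 m and x of small3 in the frame of tray between -0.056 and 0.056 m and y of small3 in the frame of tray between -0.149 and 0.149 m and z of small3 in the frame of tray between -0.002 and 0.042 m and x of small4 in the frame of tray between -0.056 and 0.056 m and y of small4 in the frame of tray between -0.149 and 0.149 m and z of small4 in the frame of tray between -0.002 and 0.042 m and x of small5 in the frame of tray between -0.056 and 0.056 m and y of small5 in the frame of tray between -0.149 and 0.149 m and z of small5 in the frame of tray between -0.002 and 0.042 m and x of large1 in the frame of sieve between -0.052 and 0.052 m and y of large1 in the frame of sieve between -0.082 and 0.082 m and z of large1 in the frame of sieve between -0.002 and 0.03 m and x of large2 in the frame of sieve between -0.052 and 0.052 m and y of large2 in the frame of sieve between -0.082 and 0.082 m and z of large2 in the frame of sieve between -0.002 and 0.03 m and x of large3 in the frame of sieve between -0.052 and 0.052 m and y of large3 in the frame of sieve between -0.082 and 0.082 m and z of large3 in the frame of sieve between -0.002 and 0.03 m); the robot touches nothing.
It fails at once if a buffer is rammed (more than 20 N between it and the sieve) (contact force between sieve and stop_left above 20 N or contact force between sieve and stop_right above 20 N).
It fails at once if the sieve is pressed on the tray or the cradle with more than 60 N (contact force between sieve and tray above 60 N or contact force between sieve and cradle above 60 N).
It fails at once if the sieve is tilted by more than 0.3 rad (angle between sieve's own z axis and vertical above 0.3 rad).
It fails at once if the screwdriver, reel, jar or board is moved by more than 30 mm (distance of any of driver, reel, jar, board from where it was at the start of the episode above 0.03 m).
It also fails if it takes over 69 s, if anything falls off the work surface, if the arm or the gripper's body presses on something with over 40 N, if the wrist force passes 120 N, or if a joint passes its speed limit or range.

### The arm

A 7-joint arm with a two-finger parallel gripper is mounted at the origin on the work surface. World frame = base frame: x ahead of the robot, y to its left, z up, the work surface at z = 0. Lengths are in mm, angles in rad, forces in N, time in s.
With the tool pointing down it reaches from about 400 to 850 mm from the base axis. Payload 4.5 kg.
Tool frame: the origin (TCP) lies midway between the tips of the shut fingers; the grasp point (between the pads) lies 19 mm behind it; z points along the fingers, y is the line along which they close (so a half turn about z gives the same grasp; the last joint's range is limited). The gripper opens to 88 mm and grips with 3 to 60 N. Pads are 18 mm wide; open, the fingers measure 123 mm over their backs; the gripper's body (75 mm by 187 mm) begins 45 mm behind the grasp point.
Start: joints at [-1.205, 0.689, -0.195, 1.565, 0.157, 0.902, -0.215], TCP at [203.572, 590.942, 238.743] pointing down, gripper open.
Joint ranges: [-3.01, 3.01], [-0.46, 2.08], [-1.47, 1.51], [0.13, 2.56], [-1, 4.14], [0.04, 2.09], [-2.66, 2.66]. Speed limits (rad/s): [2.57, 2.57, 3.14, 3.14, 3.14, 3.14, 3.14].

### API

Orientations are given as a unit quaternion [x, y, z, w].
In Python, from cell import ctrl gives the robot as it stands. The module is installed in compiled form; this text tells all that it offers.
- The arm moves only by the tool step_arm, never from a script. Its argument "series" is a list of rows, each an object of numbers: "jaw": the finger opening in m, from 0 to 0.0881; "tx", "ty", "tz": the shift along the tool's x, y, z in m; "wx", "wy", "wz": the turn, a rotation vector about the tool's x, y, z in degrees. A call has 1 to 12 rows; each row shifts and turns the commanded pose from where the row before left it, along the tool's axes as they then stand; what a row does not reach is not made up. A row lasts 1/10 s, in which the tool goes at most 50 mm and 8.59 degrees, less where a joint would pass 70% of its speed; a pose out of reach is approached as far as the arm can. A call with a gripper value outside its range is refused whole. The fingers move at their own pace and stop on an object; the grip force is fixed at half the most. Time passes only in rows, so rows that do not move let the fingers close. It gives the time, the measured TCP pose, the force, the opening and the grip force at its end, in the units of the state.
- ctrl.get_state(): the state, without advancing time (a new reading comes with each control period).
- ctrl.read_camera(name): name is "side" or "top"; returns a dict with "frame" (384x512x3 uint8, red, green, blue), "z_map" (384x512 float32, mm along the optical axis (not along the pixel's ray), 0 where there is no reading), "fx", "fy", "cx", "cy" (pixels), "dist_coeffs" ([k1, k2, p1, p2, k3] as OpenCV has them; the pictures are not rectified), "cam_to_world" (4x4, takes a point from camera to world coordinates). Camera axes: x right, y up, looking along -z (the intrinsics and any distortion apply to the point x, -y, -z); pixel columns grow to the right and rows downward; lengths in mm; the calibration is good to about 2 mm. A picture is of the moment at which its call begins.
- ctrl.finish_job(): hands the job in; it is judged then, once.
Trained networks look in the newest picture that a camera, given by its name, has taken for a name from the list of things; names that differ only in an ending like _2 or _b are one class to them, and where a whole thing is asked for, a point or a joint stands for the part that bears it (a point fixed in the world has none). Each returns a list of dicts, best first, with "p" (0 to 1); they miss things now and then, are a little off and sometimes report something else, mostly with a low value. They report only what shows in the picture. A call takes as long as a camera call. They do not tell look-alikes from the thing itself.
- ctrl.spot_in(thing, camera): "location" ([column, row] in pixels, amid what is visible of it).
- ctrl.tip_of(thing, camera): "location" ([column, row] in pixels: a listed point, or the origin of a listed thing).
The state is a dict: "clock": time; "q": joint angles; "dq": joint speeds; "joint_torque": joint torques, N m; "eef_pos": TCP position; "tcp_rot": TCP orientation; "force": force on the tool from outside, world axes, zero at the start; "moment": the same for the moment, N m; "gripper_width": finger opening in mm; "finger_force": force on a finger pad.
Only numpy, scipy, OpenCV 4.12 (cv2) and the standard library are available. Lean on these libraries where they do the work, as an engineer would, in place of code of your own. Each camera call takes 0.05 s, during which the arm holds its last target. There are 200 camera calls.

## Working session

There is one attempt and no reset: what is moved stays moved. The work goes in short steps, Python scripts to look and compute and a tool call to move; the robot and the scene stay as the last step left them, time stands still between calls to the robot, and variables do not carry over. Pictures are saved under pics/ and viewed, at most 12 in all, crops included, and the job is handed in when it is done.

Besides the shell and the picture viewer there is one more tool, called after "Call:" as name([rows], argument=value, ...), one row to a line, values as JSON. step_arm: Moves the arm, as the interface text tells. Its arguments: {"type":"object","properties":{"series":{"type":"array","items":{"type":"object","properties":{"jaw":{"type":"number"},"tx":{"type":"number"},"ty":{"type":"number"},"tz":{"type":"number"},"wx":{"type":"number"},"wy":{"type":"number"},"wz":{"type":"number"}}}}},"required":["series"]}

```bash
mkdir -p pics
cat > h.py <<'E'
import numpy as np, cv2, json
from cell import ctrl
def cam(n):
    return ctrl.read_camera(n)
def ray(c,uv):
    K=np.array([[c['fx'],0,c['cx']],[0,c['fy'],c['cy']],[0,0,1.]])
    p=cv2.undistortPoints(np.array([[uv]],float),K,np.array(c['dist_coeffs'],float))[0,0]
    T=np.array(c['cam_to_world']); d=T[:3,:3]@np.array([p[0],-p[1],-1.]); return T[:3,3],d
def at_z(c,uv,z):
    o,d=ray(c,uv); return o+d*(z-o[2])/d[2]
def at_depth(c,uv):
    o,d=ray(c,uv); u,v=int(round(uv[0])),int(round(uv[1])); m=c['z_map'][max(v-1,0):v+2,max(u-1,0):u+2]; m=m[m>0]
    return o+d*np.median(m) if m.size else None
def tri(c1,u1,c2,u2):
    o1,d1=ray(c1,u1);o2,d2=ray(c2,u2)
    s=np.linalg.lstsq(np.c_[d1,-d2],o2-o1,rcond=None)[0]
    a=o1+d1*s[0];b=o2+d2*s[1];return (a+b)/2,np.linalg.norm(a-b)
def save(c,n): cv2.imwrite('pics/'+n,c['frame'][:,:,::-1])
E
python3 - <<'E'
from h import *
np.set_printoptions(precision=1,suppress=True)
C={n:cam(n) for n in('top','side')}
for n,c in C.items():
    save(c,n+'0.png'); print(n,np.array(c['cam_to_world'])[:3,3],c['fx'],c['dist_coeffs'])
    for t in ['sieve','handle','tray','stop_left','stop_right','cradle','seat','small1','large1','driver','reel','jar','board']:
        for f in('spot_in','tip_of'):
            if f=='spot_in' and t in('handle','seat'):continue
            for r in getattr(ctrl,f)(t,n)[:5]:
                p=at_depth(c,r['location']); print(t,f,round(r['p'],2),np.array(r['location']),p)
print(ctrl.get_state())
E
```

```text
top [ 444.3  110.7 1321.9] 431.4341065457485 [0. 0. 0. 0. 0.]
sieve spot_in 0.93 [244.  214.2] [494.3 155.8  51.3]
sieve spot_in 0.82 [148.1 189.1] [575.7 451.1   3.8]
sieve spot_in 0.58 [258.5 270.6] [330.9 114.5  54.4]
sieve tip_of 0.87 [150.3 188.6] [577.4 444.8   2.2]
sieve tip_of 0.83 [247.7 215.5] [487.6 142.8 129.7]
sieve tip_of 0.69 [261.4 271.3] [328.6 106.2  51.7]
handle tip_of 0.81 [257.6 273.2] [323.5 117.2  54.3]
handle tip_of 0.69 [244.9 211.6] [498.3 150.5 130.8]
handle tip_of 0.55 [147.7 188.7] [577.  452.3   3.9]
tray spot_in 0.63 [230.9 212.8] [499.  194.7  46.3]
tray tip_of 0.96 [244.7 212.8] [495.  151.1 130.5]
stop_left spot_in 0.7 [191.1 212.3] [500.1 307.1  78.2]
stop_left spot_in 0.15 [316.5 139.1] [711.9 -59.   74.3]
stop_left tip_of 0.71 [192.1 215.5] [490.9 304.4  76.8]
stop_left tip_of 0.66 [225.5 203.4] [525.9 209.3  62.7]
stop_right spot_in 0.49 [297.3 207.9] [510.1   1.1  77.5]
stop_right tip_of 0.53 [296.6 211.6] [499.5   3.2  76.6]
cradle spot_in 0.96 [375.9 216.6] [ 485.3 -241.    13.4]
seat tip_of 0.88 [374.  218.1] [ 480.9 -235.7   11.5]
small1 tip
[... 2568 characters left out ...]
82 [188.6 140.9] [384.  461.5   8.8]
reel tip_of 0.84 [185.7 142.4] [373.8 457.8   7.3]
jar spot_in 0.64 [340.5 254.8] [708.5 -82.   59.7]
jar tip_of 0.92 [341.7 261.9] [714.  -89.   34.5]
board spot_in 0.57 [334.7 199.5] [779.3 123.1   4.3]
board tip_of 0.76 [335.4 199.6] [781.3 122.5   4.1]
{'clock': 2.5, 'q': array([-1.2,  0.7, -0.2,  1.6,  0.2,  0.9, -0.2]), 'dq': array([ 0.,  0.,  0., -0., -0.,  0., -0.]), 'joint_torque': array([ -0. , -52.7,  -1.3, -15.4,  -0.1,  -0. ,   0. ]), 'eef_pos': array([203.5, 590.9, 238.7]), 'tcp_rot': array([ 0.2,  1. ,  0. , -0. ]), 'force': array([-1.1, -0.5, -0.9]), 'moment': array([-0., -0.,  0.]), 'finger_force': 0.0, 'gripper_width': 88.05639486673867}
```

View pictures.

Run:
```python
import cv2
a=cv2.imread('pics/top0.png'); cv2.imwrite('pics/t1.png',cv2.resize(a[100:300,110:440],None,fx=2.4,fy=2.4,interpolation=cv2.INTER_CUBIC))
a=cv2.imread('pics/side0.png'); cv2.imwrite('pics/s1.png',cv2.resize(a[130:280,160:360],None,fx=4,fy=4,interpolation=cv2.INTER_CUBIC))
from cell import ctrl;print(ctrl.get_state()['tcp_rot'])
```

```text
[ 1.65097039e-01  9.86277328e-01  1.81435663e-05 -1.07127974e-05]
```

View pics/t1.png

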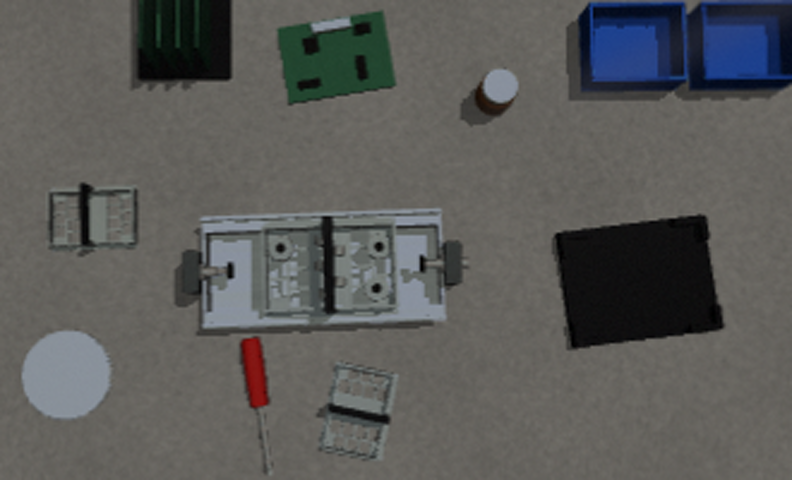

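View pics/s1.png

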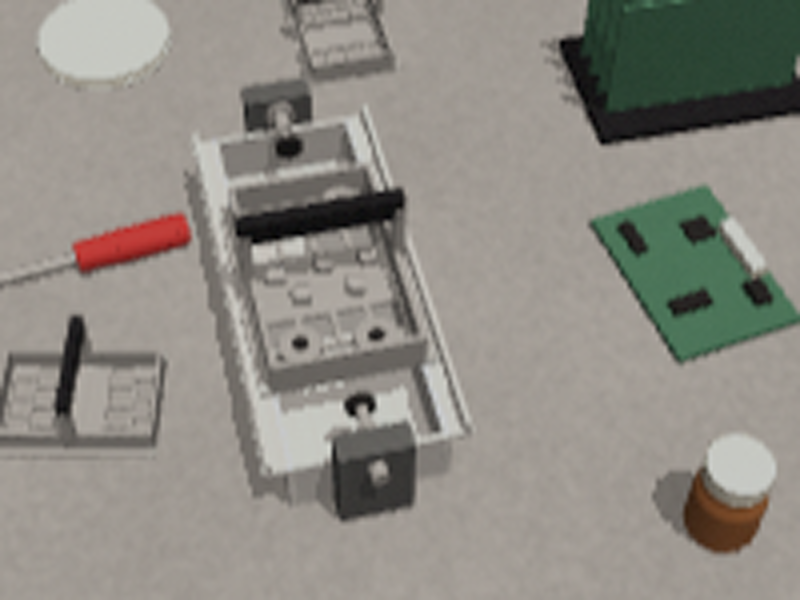

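The top view shows the right sieve in the tray (bar about crop (327,265)). The buffers are at (231,270) and (423,264), and the cradle is at (638,282), yawed slightly. Two smaller sieves are decoys. Next I measure the poses from the depth map.

```bash
cat > m.py <<'E'
from h import *
np.set_printoptions(precision=1,suppress=True)
def cloud(c):
    v,u=np.mgrid[0:384,0:512]; z=c['z_map'].astype(float); T=np.array(c['cam_to_world'])
    P=np.stack([(u-c['cx'])/c['fx']*z,-(v-c['cy'])/c['fy']*z,-z],-1)
    W=P@T[:3,:3].T+T[:3,3]; W[z==0]=np.nan; return W
def rect(p):
    r=cv2.minAreaRect(p[:,:2].astype(np.float32)); return np.array(r[0]),np.array(r[1]),r[2]
def region(W,lo,hi): return np.all((W>lo)&(W<hi),-1)
E
python3 - <<'E'
from m import *
for n in('top','side'):
    c=cam(n); W=cloud(c); g=c['frame'].mean(-1)
    bar=W[region(W,[400,60,112],[600,240,150])]; print(n,'bar',len(bar),rect(bar),bar.mean(0),np.percentile(bar[:,2],90), 'med',np.median(bar[:,2]))
    for nm,lo,hi in(('L',[440,280,66],[560,340,90]),('R',[440,-40,66],[560,30,90])):
        s=W[region(W,lo,hi)]; print(nm,len(s),rect(s),s.mean(0),np.median(s[:,2]))
    k=region(W,[350,-400,-5],[620,-100,40])&(g<45); 
    k=cv2.morphologyEx(k.astype(np.uint8),cv2.MORPH_OPEN,np.ones((3,3)))>0
    p=W[k]; print('cradle',len(p),rect(p),p.mean(0),np.median(p[:,2]))
    t=W[region(W,[400,-10,40],[600,310,60])]; print('tray',len(t),rect(t),np.median(t[:,2]))
    b=W[region(W,[470,170,52],[530,290,75])&(g<60)]; print('bufL',len(b),b.mean(0) if len(b) else 0, b.min(0) if len(b) else 0)
    b=W[region(W,[470,10,52],[530,110,75])&(g<60)]; print('bufR',len(b),b.mean(0) if len(b) else 0,b.max(0) if len(b) else 0)
E
```

```text
top bar 184 (array([503. , 145.8]), array([110.8,  12.2]), 1.4605863094329834) [502.2 145.5 129.9] 132.95094318206623 med 130.05340586593672
L 159 (array([498.1, 302.6]), array([39.8, 46.3]), 89.80602264404297) [498.2 309.   76.4] 77.28550569258255
R 143 (array([506.8,  -2.5]), array([36. , 48.2]), 68.02496337890625) [507.1  -1.6  76.6] 77.4406632620703
cradle 3038 (array([ 485.4, -243.6]), array([148.4, 194. ]), 6.627747058868408) [ 484.2 -240.4   12.9] 12.125503342739307
tray 2040 (array([503.3, 154.9]), array([138.2, 296.7]), 1.5442479848861694) 49.672162923800215
bufL 19 [512.  238.7  66.7] [492.2 202.1  60.4]
bufR 35 [501.4  70.2  65.4] [529.1  94.4  73.3]
side bar 301 (array([503.1, 142.3]), array([111.3,  15. ]), 1.4032535552978516) [501.6 139.7 123.6] 129.01184104682284 med 125.72439970717369
L 118 (array([498.7, 300.9]), array([49. , 36.9]), 3.1243999004364014) [498.3 305.3  73.7] 74.63076669555448
R 194 (array([506.6,   2.8]), array([52.9, 49.6]), 89.07310485839844) [506.2  -6.9  74.1] 75.28014685142068
cradle 5153 (array([ 484.1, -244.2]), array([145.2, 185.8]), 6.459311008453369) [ 486.3 -237.8   11.3] 10.541665194942198
tray 2042 (array([501.9, 152.5]), array([137.1, 312.6]), 1.646332859992981) 48.005238719583076
bufL 26 [499.3 261.7  64.3] [490.7 258.6  53.6]
bufR 32 [502.8  49.2  64. ] [528.5  90.3  71.1]
```

Call:
step_arm([
  {"wz": -7},
  {"wz": -7},
  {"wz": -6.6},
  {"tx": -0.02, "ty": -0.032},
  {"tx": -0.02, "ty": -0.032},
  {"tx": -0.02, "ty": -0.032},
  {"tx": -0.02, "ty": -0.032},
  {"tx": -0.02, "ty": -0.032},
  {"tx": -0.02, "ty": -0.032},
  {"tx": -0.02, "ty": -0.032},
  {"tx": -0.02, "ty": -0.032},
  {},
])

```text
invalid input
```

Call:
step_arm([
  {"jaw": 0.088, "tx": 0, "ty": 0, "tz": 0, "wx": 0, "wy": 0, "wz": -7},
  {"jaw": 0.088, "tx": 0, "ty": 0, "tz": 0, "wx": 0, "wy": 0, "wz": -7},
  {"jaw": 0.088, "tx": 0, "ty": 0, "tz": 0, "wx": 0, "wy": 0, "wz": -6.6},
  {"jaw": 0.088, "tx": -0.02, "ty": -0.032, "tz": 0, "wx": 0, "wy": 0, "wz": 0},
  {"jaw": 0.088, "tx": -0.02, "ty": -0.032, "tz": 0, "wx": 0, "wy": 0, "wz": 0},
  {"jaw": 0.088, "tx": -0.02, "ty": -0.032, "tz": 0, "wx": 0, "wy": 0, "wz": 0},
  {"jaw": 0.088, "tx": -0.02, "ty": -0.032, "tz": 0, "wx": 0, "wy": 0, "wz": 0},
  {"jaw": 0.088, "tx": -0.02, "ty": -0.032, "tz": 0, "wx": 0, "wy": 0, "wz": 0},
  {"jaw": 0.088, "tx": -0.02, "ty": -0.032, "tz": 0, "wx": 0, "wy": 0, "wz": 0},
  {"jaw": 0.088, "tx": -0.02, "ty": -0.032, "tz": 0, "wx": 0, "wy": 0, "wz": 0},
])

```text
clock: 3.6
eef_pos: [350.6, 369.7, 238.9]
tcp_rot: [-0.014, 1.0, 0.0, 0.0]
force: [0.1, -0.5, -0.5]
gripper_width: 87.7
finger_force: 0.0
```

Call:
step_arm([
  {"jaw": 0.088, "tx": -0.0245, "ty": -0.0384},
  {"jaw": 0.088, "tx": -0.0245, "ty": -0.0384},
  {"jaw": 0.088, "tx": -0.0245, "ty": -0.0384},
  {"jaw": 0.088, "tx": -0.0245, "ty": -0.0384},
  {"jaw": 0.088, "tx": -0.0245, "ty": -0.0384},
  {"jaw": 0.088, "tx": -0.0245, "ty": -0.0384},
  {"jaw": 0.088, "tz": 0.04},
  {"jaw": 0.088, "tz": 0.038},
  {"jaw": 0.088, "tz": 0},
])

```text
invalid input
```

Run:
```python
from m import *
C={n:cam(n) for n in('side','top')}
for n,c in C.items(): print(n,[(round(r['p'],2),r['location']) for r in ctrl.tip_of('handle',n)])
s=C['side'];save(s,'s2full.png');a=cv2.resize(s['frame'][130:280,160:360,::-1],None,fx=4,fy=4,interpolation=cv2.INTER_CUBIC);cv2.imwrite('pics/s2.png',a)
W=cloud(s);bar=W[region(W,[400,60,100],[600,240,135])&(s['frame'].mean(-1)<60)];print(len(bar),rect(bar),bar.mean(0))
st=ctrl.get_state();print(st['eef_pos'],st['force'],st['clock'])
```

```text
side [(0.95, [242.9, 184.1]), (0.92, [178.9, 218.5]), (0.91, [242.5, 128.0]), (0.59, [186.6, 139.2])]
top [(0.67, [146.9, 189.5]), (0.65, [243.1, 210.9]), (0.56, [257.6, 271.8])]
285 (array([502.8, 141.4]), array([110.3,  14.5]), 0.7564528584480286) [502.5 139.7 123.5]
[350.3 370.6 238.9] [ 0.5  0.8 -0. ] 3.8
```

View pics/s2.png

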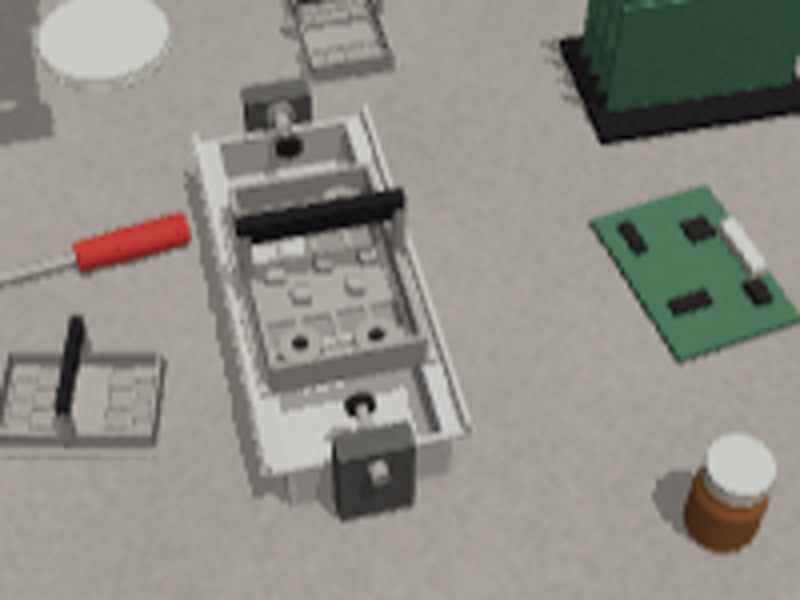

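The view is unchanged: bar at crop (320,213), scene undisturbed. Rows need all seven keys, so I resend the move that was refused.

Call:
step_arm([
  {"jaw": 0.088, "tx": -0.0245, "ty": -0.0384, "tz": 0, "wx": 0, "wy": 0, "wz": 0},
  {"jaw": 0.088, "tx": -0.0245, "ty": -0.0384, "tz": 0, "wx": 0, "wy": 0, "wz": 0},
  {"jaw": 0.088, "tx": -0.0245, "ty": -0.0384, "tz": 0, "wx": 0, "wy": 0, "wz": 0},
  {"jaw": 0.088, "tx": -0.0245, "ty": -0.0384, "tz": 0, "wx": 0, "wy": 0, "wz": 0},
  {"jaw": 0.088, "tx": -0.0245, "ty": -0.0384, "tz": 0, "wx": 0, "wy": 0, "wz": 0},
  {"jaw": 0.088, "tx": -0.0245, "ty": -0.0384, "tz": 0, "wx": 0, "wy": 0, "wz": 0},
  {"jaw": 0.088, "tx": 0, "ty": 0, "tz": 0.04, "wx": 0, "wy": 0, "wz": 0},
  {"jaw": 0.088, "tx": 0, "ty": 0, "tz": 0.038, "wx": 0, "wy": 0, "wz": 0},
  {"jaw": 0.088, "tx": 0, "ty": 0, "tz": 0, "wx": 0, "wy": 0, "wz": 0},
])

```text
clock: 4.7
eef_pos: [500.3, 145.3, 157.2]
tcp_rot: [-0.015, 1.0, -0.001, -0.004]
force: [-1.0, 0.1, 0.6]
gripper_width: 88.6
finger_force: 0.0
```

Run:
```python
from m import *
s=cam('side');a=cv2.resize(s['frame'][130:280,160:360,::-1],None,fx=4,fy=4,interpolation=cv2.INTER_CUBIC);cv2.imwrite('pics/s3.png',a)
t=cam('top')
print(tri(t,[244,211.2],s,[242,184.2]))
st=ctrl.get_state();print(st['eef_pos'],st['force'],st['moment'],st['clock'])
```

```text
(array([505.6, 153.3, 104.9]), np.float64(9.897241861269091))
[502.8 146.6 161. ] [ 0.4 -0.9 -0.1] [ 0. -0. -0.] 4.8
```

View pics/s3.png

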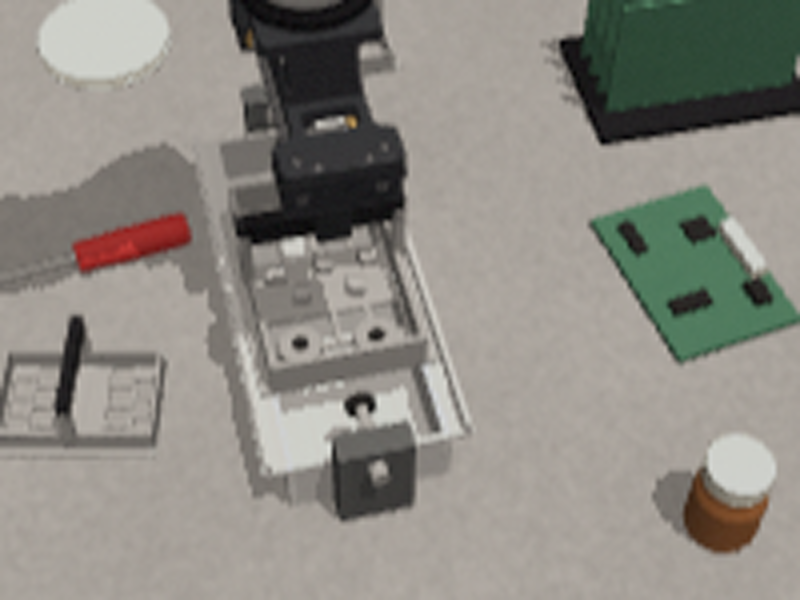

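The gripper is above the bar (crop (335,225)) and centred on it. I descend and close.

Call:
step_arm([
  {"jaw": 0.088, "tx": 0, "ty": 0, "tz": 0.025, "wx": 0, "wy": 0, "wz": 0},
  {"jaw": 0.088, "tx": 0, "ty": 0, "tz": 0.025, "wx": 0, "wy": 0, "wz": 0},
  {"jaw": 0.088, "tx": 0, "ty": 0, "tz": 0.01, "wx": 0, "wy": 0, "wz": 0},
  {"jaw": 0.04, "tx": 0, "ty": 0, "tz": 0, "wx": 0, "wy": 0, "wz": 0},
  {"jaw": 0.02, "tx": 0, "ty": 0, "tz": 0, "wx": 0, "wy": 0, "wz": 0},
  {"jaw": 0.005, "tx": 0, "ty": 0, "tz": 0, "wx": 0, "wy": 0, "wz": 0},
  {"jaw": 0.005, "tx": 0, "ty": 0, "tz": 0, "wx": 0, "wy": 0, "wz": 0},
  {"jaw": 0.005, "tx": 0, "ty": 0, "tz": 0, "wx": 0, "wy": 0, "wz": 0},
  {"jaw": 0.005, "tx": 0, "ty": 0, "tz": 0, "wx": 0, "wy": 0, "wz": 0},
])

```text
clock: 5.7
eef_pos: [503.2, 144.7, 101.0]
tcp_rot: [-0.014, 1.0, 0.0, 0.0]
force: [-0.4, -0.3, 0.0]
gripper_width: 42.1
finger_force: 0.0
```

Call:
step_arm([
  {"jaw": 0.005, "tx": 0, "ty": 0, "tz": 0, "wx": 0, "wy": 0, "wz": 0},
  {"jaw": 0.005, "tx": 0, "ty": 0, "tz": 0, "wx": 0, "wy": 0, "wz": 0},
  {"jaw": 0.005, "tx": 0, "ty": 0, "tz": 0, "wx": 0, "wy": 0, "wz": 0},
  {"jaw": 0.005, "tx": 0, "ty": 0, "tz": 0, "wx": 0, "wy": 0, "wz": 0},
  {"jaw": 0.005, "tx": 0, "ty": 0, "tz": 0, "wx": 0, "wy": 0, "wz": 0},
  {"jaw": 0.005, "tx": 0, "ty": 0, "tz": 0, "wx": 0, "wy": 0, "wz": 0},
])

```text
clock: 6.3
eef_pos: [503.1, 144.8, 100.7]
tcp_rot: [-0.014, 1.0, 0.0, -0.0]
force: [-0.1, -0.2, 0.2]
gripper_width: 12.1
finger_force: 30.0
```

Run:
```python
from m import *
st=ctrl.get_state();print(st['eef_pos'],st['force'],st['moment'],st['clock'],st['gripper_width'],st['finger_force'])
```

```text
[503.1 144.8 100.7] [-0.1 -0.2  0.2] [ 0.  -0.1  0. ] 6.3 12.137946322020781 29.999680928885937
```

Gripped at 12.1 mm and 30 N. I lift 1 mm to unload the rails and feel for the left buffer.

Call:
step_arm([
  {"jaw": 0.005, "tx": 0, "ty": 0, "tz": -0.001, "wx": 0, "wy": 0, "wz": 0},
  {"jaw": 0.005, "tx": 0, "ty": 0.01, "tz": 0, "wx": 0, "wy": 0, "wz": 0},
  {"jaw": 0.005, "tx": 0, "ty": 0.01, "tz": 0, "wx": 0, "wy": 0, "wz": 0},
  {"jaw": 0.005, "tx": 0, "ty": 0, "tz": 0, "wx": 0, "wy": 0, "wz": 0},
  {"jaw": 0.005, "tx": 0, "ty": 0, "tz": 0, "wx": 0, "wy": 0, "wz": 0},
])

```text
clock: 6.8
eef_pos: [502.2, 165.4, 101.5]
tcp_rot: [-0.015, 1.0, 0.0, -0.0]
force: [0.5, -0.0, -6.9]
gripper_width: 11.7
finger_force: 30.0
```

Call:
step_arm([
  {"jaw": 0.005, "tx": 0, "ty": 0.003, "tz": 0, "wx": 0, "wy": 0, "wz": 0},
  {"jaw": 0.005, "tx": 0, "ty": 0.003, "tz": 0, "wx": 0, "wy": 0, "wz": 0},
  {"jaw": 0.005, "tx": 0, "ty": 0, "tz": 0, "wx": 0, "wy": 0, "wz": 0},
  {"jaw": 0.005, "tx": 0, "ty": 0, "tz": 0, "wx": 0, "wy": 0, "wz": 0},
])

```text
clock: 7.2
eef_pos: [502.3, 170.7, 101.7]
tcp_rot: [-0.014, 1.0, 0.0, 0.0]
force: [0.0, 0.1, -5.8]
gripper_width: 12.0
finger_force: 30.0
```

Call:
step_arm([
  {"jaw": 0.005, "tx": 0, "ty": 0.003, "tz": 0, "wx": 0, "wy": 0, "wz": 0},
  {"jaw": 0.005, "tx": 0, "ty": 0.002, "tz": 0, "wx": 0, "wy": 0, "wz": 0},
  {"jaw": 0.005, "tx": 0, "ty": 0, "tz": 0, "wx": 0, "wy": 0, "wz": 0},
  {"jaw": 0.005, "tx": 0, "ty": 0, "tz": 0, "wx": 0, "wy": 0, "wz": 0},
])

```text
clock: 7.6
eef_pos: [502.2, 175.8, 101.7]
tcp_rot: [-0.014, 1.0, 0.0, -0.0]
force: [0.6, -0.8, -6.7]
gripper_width: 11.6
finger_force: 30.0
```

Call:
step_arm([
  {"jaw": 0.005, "tx": 0, "ty": 0.002, "tz": 0, "wx": 0, "wy": 0, "wz": 0},
  {"jaw": 0.005, "tx": 0, "ty": 0.002, "tz": 0, "wx": 0, "wy": 0, "wz": 0},
  {"jaw": 0.005, "tx": 0, "ty": 0, "tz": 0, "wx": 0, "wy": 0, "wz": 0},
  {"jaw": 0.005, "tx": 0, "ty": 0, "tz": 0, "wx": 0, "wy": 0, "wz": 0},
])

```text
clock: 8.0
eef_pos: [502.1, 179.8, 101.7]
tcp_rot: [-0.014, 1.0, 0.0, -0.0]
force: [-0.5, 0.3, -6.6]
gripper_width: 11.4
finger_force: 30.0
```

Call:
step_arm([
  {"jaw": 0.005, "tx": 0, "ty": 0.002, "tz": 0, "wx": 0, "wy": 0, "wz": 0},
  {"jaw": 0.005, "tx": 0, "ty": 0.002, "tz": 0, "wx": 0, "wy": 0, "wz": 0},
  {"jaw": 0.005, "tx": 0, "ty": 0, "tz": 0, "wx": 0, "wy": 0, "wz": 0},
  {"jaw": 0.005, "tx": 0, "ty": 0, "tz": 0, "wx": 0, "wy": 0, "wz": 0},
])

```text
clock: 8.4
eef_pos: [502.0, 183.3, 101.7]
tcp_rot: [-0.014, 1.0, -0.0, -0.0]
force: [0.6, -1.3, -5.6]
gripper_width: 12.1
finger_force: 30.0
```

Call:
step_arm([
  {"jaw": 0.005, "tx": 0, "ty": 0.002, "tz": 0, "wx": 0, "wy": 0, "wz": 0},
  {"jaw": 0.005, "tx": 0, "ty": 0.001, "tz": 0, "wx": 0, "wy": 0, "wz": 0},
  {"jaw": 0.005, "tx": 0, "ty": 0, "tz": 0, "wx": 0, "wy": 0, "wz": 0},
  {"jaw": 0.005, "tx": 0, "ty": 0, "tz": 0, "wx": 0, "wy": 0, "wz": 0},
])

```text
clock: 8.8
eef_pos: [501.9, 186.1, 101.7]
tcp_rot: [-0.014, 1.0, -0.0, -0.0]
force: [-0.2, -2.6, -4.9]
gripper_width: 11.6
finger_force: 30.0
```

Call:
step_arm([
  {"jaw": 0.005, "tx": 0, "ty": 0.0025, "tz": 0, "wx": 0, "wy": 0, "wz": 0},
  {"jaw": 0.005, "tx": 0, "ty": 0, "tz": 0, "wx": 0, "wy": 0, "wz": 0},
  {"jaw": 0.005, "tx": 0, "ty": 0, "tz": 0, "wx": 0, "wy": 0, "wz": 0},
])

```text
clock: 9.1
eef_pos: [501.8, 188.5, 101.7]
tcp_rot: [-0.014, 1.0, -0.001, -0.0]
force: [-0.5, -4.1, -4.0]
gripper_width: 11.7
finger_force: 30.0
```

```bash
cat > st.py <<'E'
from m import *
F=[]
for i in range(3):
    cam('side'); st=ctrl.get_state(); F.append(st['force'])
print(np.mean(F,0),st['eef_pos'],st['clock'])
E
python3 st.py
```

```text
[ 0.4 -4.5 -4.3] [501.8 188.7 101.7] 9.25
```

Call:
step_arm([
  {"jaw": 0.005, "tx": 0, "ty": -0.02, "tz": 0, "wx": 0, "wy": 0, "wz": 0},
  {"jaw": 0.005, "tx": 0, "ty": -0.03, "tz": 0, "wx": 0, "wy": 0, "wz": 0},
  {"jaw": 0.005, "tx": 0, "ty": 0, "tz": 0, "wx": 0, "wy": 0, "wz": 0},
  {"jaw": 0.005, "tx": 0, "ty": -0.004, "tz": 0, "wx": 0, "wy": 0, "wz": 0},
  {"jaw": 0.005, "tx": 0, "ty": -0.004, "tz": 0, "wx": 0, "wy": 0, "wz": 0},
  {"jaw": 0.005, "tx": 0, "ty": 0, "tz": 0, "wx": 0, "wy": 0, "wz": 0},
  {"jaw": 0.005, "tx": 0, "ty": 0, "tz": 0, "wx": 0, "wy": 0, "wz": 0},
])

```text
clock: 9.95
eef_pos: [503.5, 132.1, 101.8]
tcp_rot: [-0.014, 1.0, 0.001, 0.0]
force: [0.3, 0.5, -5.9]
gripper_width: 11.8
finger_force: 30.0
```

Call:
step_arm([
  {"jaw": 0.005, "tx": 0, "ty": -0.003, "tz": 0, "wx": 0, "wy": 0, "wz": 0},
  {"jaw": 0.005, "tx": 0, "ty": -0.003, "tz": 0, "wx": 0, "wy": 0, "wz": 0},
  {"jaw": 0.005, "tx": 0, "ty": 0, "tz": 0, "wx": 0, "wy": 0, "wz": 0},
  {"jaw": 0.005, "tx": 0, "ty": 0, "tz": 0, "wx": 0, "wy": 0, "wz": 0},
])

```text
clock: 10.35
eef_pos: [503.6, 125.1, 101.7]
tcp_rot: [-0.014, 1.0, 0.0, 0.0]
force: [-0.4, 0.2, -5.8]
gripper_width: 11.8
finger_force: 30.0
```

Call:
step_arm([
  {"jaw": 0.005, "tx": 0, "ty": -0.003, "tz": 0, "wx": 0, "wy": 0, "wz": 0},
  {"jaw": 0.005, "tx": 0, "ty": -0.003, "tz": 0, "wx": 0, "wy": 0, "wz": 0},
  {"jaw": 0.005, "tx": 0, "ty": 0, "tz": 0, "wx": 0, "wy": 0, "wz": 0},
  {"jaw": 0.005, "tx": 0, "ty": 0, "tz": 0, "wx": 0, "wy": 0, "wz": 0},
])

```text
clock: 10.75
eef_pos: [503.8, 119.0, 101.7]
tcp_rot: [-0.014, 1.0, 0.0, 0.0]
force: [-0.4, 0.8, -6.4]
gripper_width: 11.4
finger_force: 30.0
```

Call:
step_arm([
  {"jaw": 0.005, "tx": 0, "ty": -0.002, "tz": 0, "wx": 0, "wy": 0, "wz": 0},
  {"jaw": 0.005, "tx": 0, "ty": -0.002, "tz": 0, "wx": 0, "wy": 0, "wz": 0},
  {"jaw": 0.005, "tx": 0, "ty": 0, "tz": 0, "wx": 0, "wy": 0, "wz": 0},
  {"jaw": 0.005, "tx": 0, "ty": 0, "tz": 0, "wx": 0, "wy": 0, "wz": 0},
])

```text
clock: 11.15
eef_pos: [504.0, 115.5, 101.8]
tcp_rot: [-0.014, 1.0, 0.0, 0.0]
force: [0.1, -0.2, -6.0]
gripper_width: 11.9
finger_force: 30.0
```

Call:
step_arm([
  {"jaw": 0.005, "tx": 0, "ty": -0.002, "tz": 0, "wx": 0, "wy": 0, "wz": 0},
  {"jaw": 0.005, "tx": 0, "ty": -0.002, "tz": 0, "wx": 0, "wy": 0, "wz": 0},
  {"jaw": 0.005, "tx": 0, "ty": 0, "tz": 0, "wx": 0, "wy": 0, "wz": 0},
  {"jaw": 0.005, "tx": 0, "ty": 0, "tz": 0, "wx": 0, "wy": 0, "wz": 0},
])

```text
clock: 11.55
eef_pos: [504.2, 112.0, 101.9]
tcp_rot: [-0.014, 1.0, 0.001, 0.0]
force: [-0.8, 4.4, -4.2]
gripper_width: 11.5
finger_force: 30.0
```

Call:
step_arm([
  {"jaw": 0.005, "tx": 0, "ty": -0.002, "tz": 0, "wx": 0, "wy": 0, "wz": 0},
  {"jaw": 0.005, "tx": 0, "ty": -0.001, "tz": 0, "wx": 0, "wy": 0, "wz": 0},
  {"jaw": 0.005, "tx": 0, "ty": 0, "tz": 0, "wx": 0, "wy": 0, "wz": 0},
  {"jaw": 0.005, "tx": 0, "ty": 0, "tz": 0, "wx": 0, "wy": 0, "wz": 0},
])

```text
clock: 11.95
eef_pos: [504.3, 109.1, 101.9]
tcp_rot: [-0.014, 1.0, 0.001, 0.0]
force: [-0.6, 4.9, -4.8]
gripper_width: 11.8
finger_force: 30.0
```

```bash
python3 st.py
python3 - <<'E'
from m import *
t=cam('top');cv2.imwrite('pics/t2.png',cv2.resize(t['frame'][170:260,180:310,::-1],None,fx=6,fy=6,interpolation=cv2.INTER_CUBIC))
s=cam('side');cv2.imwrite('pics/s4.png',cv2.resize(s['frame'][150:270,190:300,::-1],None,fx=5,fy=5,interpolation=cv2.INTER_CUBIC))
E
```

```text
[-0.   5.3 -3.3] [504.3 109.1 101.9] 12.1
```

View pics/s4.png

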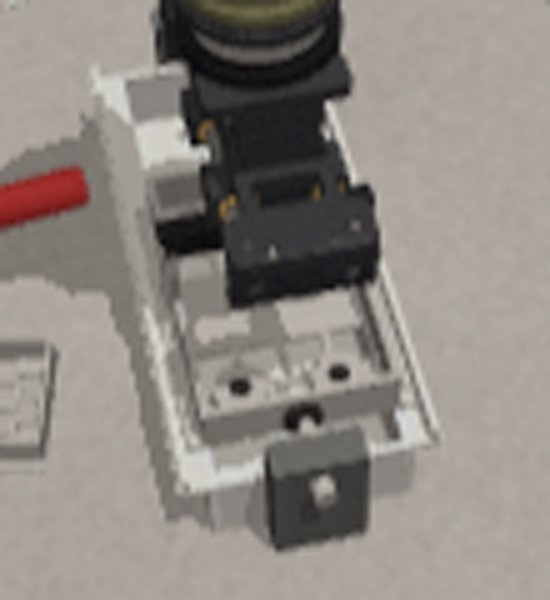

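Right buffer felt: 5.3 N at y=109, large discs at (240,385) and (340,372) still in. Next is a fast stroke left, then a gentle push.

Call:
step_arm([
  {"jaw": 0.005, "tx": 0, "ty": 0.025, "tz": 0, "wx": 0, "wy": 0, "wz": 0},
  {"jaw": 0.005, "tx": 0, "ty": 0.025, "tz": 0, "wx": 0, "wy": 0, "wz": 0},
  {"jaw": 0.005, "tx": 0, "ty": 0.015, "tz": 0, "wx": 0, "wy": 0, "wz": 0},
  {"jaw": 0.005, "tx": 0, "ty": 0, "tz": 0, "wx": 0, "wy": 0, "wz": 0},
  {"jaw": 0.005, "tx": 0, "ty": 0.005, "tz": 0, "wx": 0, "wy": 0, "wz": 0},
  {"jaw": 0.005, "tx": 0, "ty": 0.003, "tz": 0, "wx": 0, "wy": 0, "wz": 0},
  {"jaw": 0.005, "tx": 0, "ty": 0.003, "tz": 0, "wx": 0, "wy": 0, "wz": 0},
  {"jaw": 0.005, "tx": 0, "ty": 0.0025, "tz": 0, "wx": 0, "wy": 0, "wz": 0},
  {"jaw": 0.005, "tx": 0, "ty": 0, "tz": 0, "wx": 0, "wy": 0, "wz": 0},
  {"jaw": 0.005, "tx": 0, "ty": 0, "tz": 0, "wx": 0, "wy": 0, "wz": 0},
])

```text
clock: 13.2
eef_pos: [502.0, 185.5, 101.7]
tcp_rot: [-0.013, 1.0, -0.001, -0.0]
force: [0.4, -3.0, -4.8]
gripper_width: 11.2
finger_force: 30.0
```

```bash
python3 st.py
```

```text
[ 0.8 -3.2 -4.6] [502.  185.9 101.7] 13.35
```

Call:
step_arm([
  {"jaw": 0.005, "tx": 0, "ty": 0.003, "tz": 0, "wx": 0, "wy": 0, "wz": 0},
  {"jaw": 0.005, "tx": 0, "ty": 0, "tz": 0, "wx": 0, "wy": 0, "wz": 0},
  {"jaw": 0.005, "tx": 0, "ty": 0, "tz": 0, "wx": 0, "wy": 0, "wz": 0},
])

```text
clock: 13.65
eef_pos: [501.8, 188.9, 101.7]
tcp_rot: [-0.014, 1.0, -0.001, -0.0]
force: [0.9, -4.0, -3.6]
gripper_width: 11.5
finger_force: 30.0
```

Call:
step_arm([
  {"jaw": 0.005, "tx": 0, "ty": -0.03, "tz": 0, "wx": 0, "wy": 0, "wz": 0},
  {"jaw": 0.005, "tx": 0, "ty": -0.03, "tz": 0, "wx": 0, "wy": 0, "wz": 0},
  {"jaw": 0.005, "tx": 0, "ty": 0, "tz": 0, "wx": 0, "wy": 0, "wz": 0},
  {"jaw": 0.005, "tx": 0, "ty": -0.008, "tz": 0, "wx": 0, "wy": 0, "wz": 0},
  {"jaw": 0.005, "tx": 0, "ty": -0.004, "tz": 0, "wx": 0, "wy": 0, "wz": 0},
  {"jaw": 0.005, "tx": 0, "ty": -0.003, "tz": 0, "wx": 0, "wy": 0, "wz": 0},
  {"jaw": 0.005, "tx": 0, "ty": -0.002, "tz": 0, "wx": 0, "wy": 0, "wz": 0},
  {"jaw": 0.005, "tx": 0, "ty": -0.002, "tz": 0, "wx": 0, "wy": 0, "wz": 0},
  {"jaw": 0.005, "tx": 0, "ty": 0, "tz": 0, "wx": 0, "wy": 0, "wz": 0},
  {"jaw": 0.005, "tx": 0, "ty": 0, "tz": 0, "wx": 0, "wy": 0, "wz": 0},
])

```text
clock: 14.65
eef_pos: [504.2, 111.9, 101.9]
tcp_rot: [-0.014, 1.0, 0.001, 0.0]
force: [-0.4, 3.3, -4.5]
gripper_width: 11.9
finger_force: 30.0
```

```bash
python3 st.py
```

```text
[ 0.3  3.1 -4.8] [504.2 111.5 101.8] 14.8
```

Call:
step_arm([
  {"jaw": 0.005, "tx": 0, "ty": -0.0025, "tz": 0, "wx": 0, "wy": 0, "wz": 0},
  {"jaw": 0.005, "tx": 0, "ty": 0, "tz": 0, "wx": 0, "wy": 0, "wz": 0},
  {"jaw": 0.005, "tx": 0, "ty": 0, "tz": 0, "wx": 0, "wy": 0, "wz": 0},
  {"jaw": 0.005, "tx": 0, "ty": 0, "tz": 0, "wx": 0, "wy": 0, "wz": 0},
])

```text
clock: 15.2
eef_pos: [504.4, 109.1, 101.9]
tcp_rot: [-0.014, 1.0, 0.001, 0.0]
force: [-0.1, 5.1, -3.3]
gripper_width: 11.9
finger_force: 30.0
```

Call:
step_arm([
  {"jaw": 0.005, "tx": 0, "ty": 0.03, "tz": 0, "wx": 0, "wy": 0, "wz": 0},
  {"jaw": 0.005, "tx": 0, "ty": 0.035, "tz": 0, "wx": 0, "wy": 0, "wz": 0},
  {"jaw": 0.005, "tx": 0, "ty": -0.025, "tz": 0, "wx": 0, "wy": 0, "wz": 0},
  {"jaw": 0.005, "tx": 0, "ty": -0.025, "tz": 0, "wx": 0, "wy": 0, "wz": 0},
  {"jaw": 0.005, "tx": 0, "ty": 0.025, "tz": 0, "wx": 0, "wy": 0, "wz": 0},
  {"jaw": 0.005, "tx": 0, "ty": 0.025, "tz": 0, "wx": 0, "wy": 0, "wz": 0},
  {"jaw": 0.005, "tx": 0, "ty": -0.025, "tz": 0, "wx": 0, "wy": 0, "wz": 0},
  {"jaw": 0.005, "tx": 0, "ty": -0.025, "tz": 0, "wx": 0, "wy": 0, "wz": 0},
  {"jaw": 0.005, "tx": 0, "ty": 0.025, "tz": 0, "wx": 0, "wy": 0, "wz": 0},
  {"jaw": 0.005, "tx": 0, "ty": 0, "tz": 0, "wx": 0, "wy": 0, "wz": 0},
])

```text
clock: 16.2
eef_pos: [503.4, 148.5, 101.8]
tcp_rot: [-0.014, 1.0, 0.0, 0.0]
force: [-0.3, 1.9, -5.9]
gripper_width: 11.7
finger_force: 30.0
```

Run:
```python
from m import *
s=cam('side');a=cv2.resize(s['frame'][160:260,200:290,::-1],None,fx=5,fy=5,interpolation=cv2.INTER_CUBIC)
t=cam('top');b=cv2.resize(t['frame'][180:250,185:305,::-1],None,fx=5,fy=5,interpolation=cv2.INTER_CUBIC)
o=np.zeros((600,800,3),np.uint8);o[:500,:200+150]=a[:,:350];o[:350,350:800]=b[:,:450];cv2.imwrite('pics/c5.png',cv2.convertScaleAbs(o,alpha=1.4))
for n in('side','top'): print(n,[(round(r['p'],2),r['location']) for r in ctrl.spot_in('small1',n)])
```

```text
side []
top []
```

View pics/c5.png

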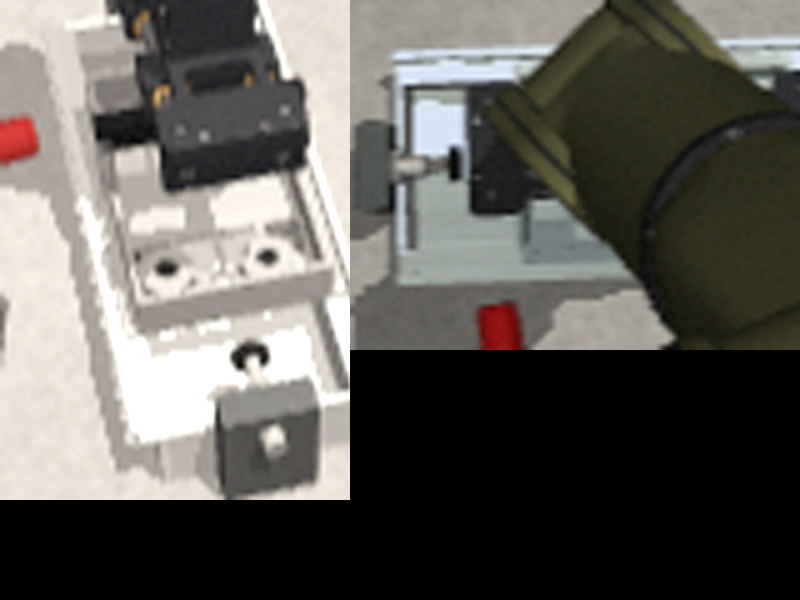

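View: two large discs at (165,268) and (265,257), no clear small ones, far half hidden by the gripper. I shake more, then set it down, release and look.

Call:
step_arm([
  {"jaw": 0.005, "tx": 0, "ty": 0.025, "tz": 0, "wx": 0, "wy": 0, "wz": 0},
  {"jaw": 0.005, "tx": 0, "ty": 0, "tz": 0, "wx": 0, "wy": 0, "wz": 0},
  {"jaw": 0.005, "tx": 0, "ty": -0.045, "tz": 0, "wx": 0, "wy": 0, "wz": 0},
  {"jaw": 0.005, "tx": 0, "ty": 0, "tz": 0, "wx": 0, "wy": 0, "wz": 0},
  {"jaw": 0.005, "tx": 0, "ty": 0.045, "tz": 0, "wx": 0, "wy": 0, "wz": 0},
  {"jaw": 0.005, "tx": 0, "ty": -0.045, "tz": 0, "wx": 0, "wy": 0, "wz": 0},
  {"jaw": 0.005, "tx": 0, "ty": 0, "tz": 0, "wx": 0, "wy": 0, "wz": 0},
  {"jaw": 0.005, "tx": 0, "ty": 0.045, "tz": 0, "wx": 0, "wy": 0, "wz": 0},
  {"jaw": 0.005, "tx": 0, "ty": 0, "tz": 0, "wx": 0, "wy": 0, "wz": 0},
  {"jaw": 0.005, "tx": 0, "ty": -0.025, "tz": 0, "wx": 0, "wy": 0, "wz": 0},
  {"jaw": 0.005, "tx": 0, "ty": 0, "tz": 0.001, "wx": 0, "wy": 0, "wz": 0},
  {"jaw": 0.005, "tx": 0, "ty": 0, "tz": 0, "wx": 0, "wy": 0, "wz": 0},
])

```text
clock: 17.6
eef_pos: [502.7, 144.2, 100.7]
tcp_rot: [-0.012, 1.0, -0.002, -0.001]
force: [-0.0, -0.4, -3.0]
gripper_width: 11.6
finger_force: 30.0
```

Call:
step_arm([
  {"jaw": 0.03, "tx": 0, "ty": 0, "tz": 0, "wx": 0, "wy": 0, "wz": 0},
  {"jaw": 0.03, "tx": 0, "ty": 0, "tz": 0, "wx": 0, "wy": 0, "wz": 0},
  {"jaw": 0.03, "tx": 0, "ty": 0, "tz": 0, "wx": 0, "wy": 0, "wz": 0},
  {"jaw": 0.03, "tx": 0, "ty": 0, "tz": -0.03, "wx": 0, "wy": 0, "wz": 0},
  {"jaw": 0.03, "tx": 0, "ty": 0, "tz": -0.05, "wx": 0, "wy": 0, "wz": 0},
  {"jaw": 0.03, "tx": 0, "ty": 0.05, "tz": 0, "wx": 0, "wy": 0, "wz": 0},
  {"jaw": 0.03, "tx": 0, "ty": 0.05, "tz": 0, "wx": 0, "wy": 0, "wz": 0},
  {"jaw": 0.03, "tx": 0, "ty": 0.05, "tz": 0, "wx": 0, "wy": 0, "wz": 0},
  {"jaw": 0.03, "tx": 0, "ty": 0.05, "tz": 0, "wx": 0, "wy": 0, "wz": 0},
  {"jaw": 0.03, "tx": 0, "ty": 0.04, "tz": 0, "wx": 0, "wy": 0, "wz": 0},
])

```text
clock: 18.6
eef_pos: [495.1, 392.3, 181.1]
tcp_rot: [-0.015, 1.0, 0.001, 0.0]
force: [-0.8, -0.2, -0.5]
gripper_width: 30.0
finger_force: 0.0
```

Run:
```python
from m import *
s=cam('side');a=cv2.resize(s['frame'][165:255,200:290,::-1],None,fx=5.5,fy=5.5,interpolation=cv2.INTER_CUBIC)
t=cam('top');b=cv2.resize(t['frame'][185:250,190:290,::-1],None,fx=4.2,fy=4.2,interpolation=cv2.INTER_CUBIC)
o=np.zeros((600,800,3),np.uint8);a=a[:,:380];o[:a.shape[0],:380]=a;o[:b.shape[0],380:800]=b[:,:420];cv2.imwrite('pics/c6.png',cv2.convertScaleAbs(o,alpha=1.2))
cv2.imwrite('pics/c6t.png',t['frame'][:,:,::-1]);cv2.imwrite('pics/c6s.png',s['frame'][:,:,::-1])
for n in('side','top'): print(n,[(round(r['p'],2),r['location']) for r in ctrl.tip_of('small1',n)])
print(ctrl.get_state()['eef_pos'],ctrl.get_state()['gripper_width'],ctrl.get_state()['clock'])
```

```text
side []
top [(0.44, [245.2, 207.7])]
[495.5 389.2 180.5] 29.967053157747195 18.8
```

View pics/c6.png

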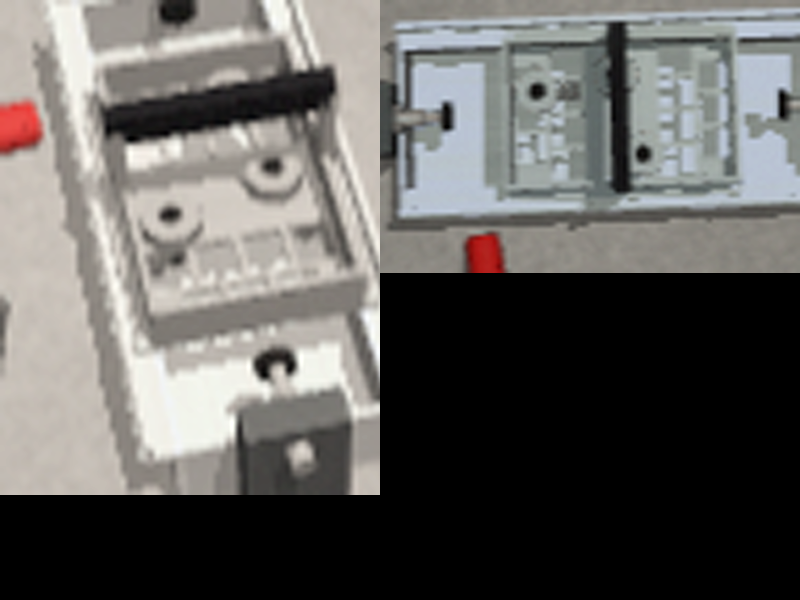

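Two discs now lie on the solid middle and the right half is clear. In the top crop there is a grey thing at (568,90) by the left disc, so I check depth and zoom in.

Run:
```python
from m import *
t=cam('top');s=cam('side')
W=cloud(t)
print('top z around', ); 
u0,v0=np.array([190+ (568-380)/4.2,185+90/4.2]);print(u0,v0)
r0,c0=int(v0)-10,int(u0)-16
print(np.round(W[r0:r0+18,c0:c0+26,2]).astype(int))
a=cv2.resize(t['frame'][192:234,218:250,::-1],None,fx=12,fy=12,interpolation=cv2.INTER_CUBIC)
b=cv2.resize(s['frame'][170:205,215:265,::-1],None,fx=8,fy=8,interpolation=cv2.INTER_CUBIC)
o=np.zeros((510,800,3),np.uint8);o[:a.shape[0],:a.shape[1]]=a;o[:b.shape[0],400:800]=b
cv2.imwrite('pics/c7.png',o)
```

```text
top z around
234.76190476190476 206.42857142857142
[[                  34                   78                   77
                    56                   53                   54
                    54                   52                   52
                    50                   50                   51
                    50                   51                   50
                    49                   51                   50
                    47                   51                    5
                    52                   49                   50
                    48                   52]
 [                   5                   75                   78
                    51                   55                   51
                    52                   49                   51
                    46                   49                   48
                    50                    4                    6
                    -1                    3                    5
                     7                    4                    1
                    52       
[... 8481 characters left out ...]
      50                   50
                    47                   53]
 [                   6                    0                   74
                    67                   51                    3
                     4                    1                    5
                    -2                    8                    2
                    51                    5                    2
                     9                    3                    7
                     7                    3                    5
                    53                   56                   50
                    52                   53]]<stdin>:7: RuntimeWarning: invalid value encountered in cast
```

View pics/c7.png

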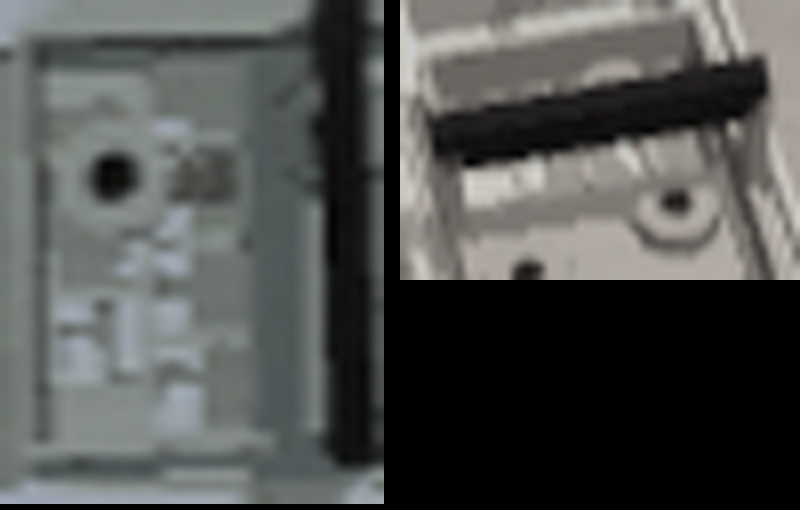

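The grey thing reads z≈16, so it is a small spacer already on the tray floor. The sieve looks clear of small ones. I regrasp.

Call:
step_arm([
  {"jaw": 0.05, "tx": 0, "ty": -0.045, "tz": 0, "wx": 0, "wy": 0, "wz": 0},
  {"jaw": 0.05, "tx": 0, "ty": -0.05, "tz": 0, "wx": 0, "wy": 0, "wz": 0},
  {"jaw": 0.05, "tx": 0, "ty": -0.05, "tz": 0, "wx": 0, "wy": 0, "wz": 0},
  {"jaw": 0.05, "tx": 0, "ty": -0.05, "tz": 0, "wx": 0, "wy": 0, "wz": 0},
  {"jaw": 0.05, "tx": 0, "ty": -0.05, "tz": 0, "wx": 0, "wy": 0, "wz": 0},
  {"jaw": 0.05, "tx": 0, "ty": 0, "tz": 0, "wx": 0, "wy": 0, "wz": 0},
  {"jaw": 0.05, "tx": 0, "ty": 0, "tz": 0.02, "wx": 0, "wy": 0, "wz": 0},
  {"jaw": 0.05, "tx": 0, "ty": 0, "tz": 0, "wx": 0, "wy": 0, "wz": 0},
])

```text
clock: 19.7
eef_pos: [502.0, 140.9, 159.6]
tcp_rot: [-0.012, 1.0, -0.001, -0.002]
force: [-0.4, -0.7, -0.2]
gripper_width: 50.0
finger_force: 0.0
```

Call:
step_arm([
  {"jaw": 0.05, "tx": 0, "ty": 0.002, "tz": 0.03, "wx": 0, "wy": 0, "wz": 0},
  {"jaw": 0.05, "tx": 0, "ty": 0, "tz": 0.028, "wx": 0, "wy": 0, "wz": 0},
  {"jaw": 0.03, "tx": 0, "ty": 0, "tz": 0, "wx": 0, "wy": 0, "wz": 0},
  {"jaw": 0.005, "tx": 0, "ty": 0, "tz": 0, "wx": 0, "wy": 0, "wz": 0},
  {"jaw": 0.005, "tx": 0, "ty": 0, "tz": 0, "wx": 0, "wy": 0, "wz": 0},
  {"jaw": 0.005, "tx": 0, "ty": 0, "tz": 0, "wx": 0, "wy": 0, "wz": 0},
  {"jaw": 0.005, "tx": 0, "ty": 0, "tz": 0, "wx": 0, "wy": 0, "wz": 0},
  {"jaw": 0.005, "tx": 0, "ty": 0, "tz": 0, "wx": 0, "wy": 0, "wz": 0},
  {"jaw": 0.005, "tx": 0, "ty": 0, "tz": 0, "wx": 0, "wy": 0, "wz": 0},
  {"jaw": 0.005, "tx": 0, "ty": 0, "tz": 0, "wx": 0, "wy": 0, "wz": 0},
])

```text
clock: 20.7
eef_pos: [503.6, 145.0, 103.7]
tcp_rot: [-0.014, 1.0, -0.0, 0.001]
force: [-0.2, -1.0, 6.1]
gripper_width: 11.8
finger_force: 30.0
```

```bash
python3 st.py
```

```text
[-0.7 -1.1  6.3] [503.6 145.  103.7] 20.85
```

Call:
step_arm([
  {"jaw": 0.005, "tx": 0, "ty": 0, "tz": -0.002, "wx": 0, "wy": 0, "wz": 0},
  {"jaw": 0.005, "tx": 0, "ty": 0, "tz": -0.002, "wx": 0, "wy": 0, "wz": 0},
  {"jaw": 0.005, "tx": 0, "ty": 0, "tz": 0, "wx": 0, "wy": 0, "wz": 0},
  {"jaw": 0.005, "tx": 0, "ty": 0, "tz": 0, "wx": 0, "wy": 0, "wz": 0},
])

```text
clock: 21.25
eef_pos: [502.7, 145.1, 106.4]
tcp_rot: [-0.014, 1.0, -0.0, -0.0]
force: [-0.1, 0.1, -6.4]
gripper_width: 11.6
finger_force: 30.0
```

```bash
python3 st.py
```

```text
[-0.2 -0.1 -5.7] [502.9 145.1 106.5] 21.4
```

Call:
step_arm([
  {"jaw": 0.005, "tx": 0, "ty": 0, "tz": -0.01, "wx": 0, "wy": 0, "wz": 0},
  {"jaw": 0.005, "tx": 0, "ty": 0, "tz": -0.02, "wx": 0, "wy": 0, "wz": 0},
  {"jaw": 0.005, "tx": 0, "ty": 0, "tz": -0.025, "wx": 0, "wy": 0, "wz": 0},
  {"jaw": 0.005, "tx": 0, "ty": 0, "tz": -0.015, "wx": 0, "wy": 0, "wz": 0},
  {"jaw": 0.005, "tx": 0, "ty": -0.01, "tz": 0, "wx": 0, "wy": 0, "wz": 0},
  {"jaw": 0.005, "tx": 0, "ty": -0.02, "tz": 0, "wx": 0, "wy": 0, "wz": 0},
  {"jaw": 0.005, "tx": 0, "ty": -0.03, "tz": 0, "wx": 0, "wy": 0, "wz": 0},
  {"jaw": 0.005, "tx": 0, "ty": -0.03, "tz": 0, "wx": 0, "wy": 0, "wz": 0},
  {"jaw": 0.005, "tx": 0, "ty": -0.03, "tz": 0, "wx": 0, "wy": 0, "wz": 0},
  {"jaw": 0.005, "tx": 0, "ty": -0.03, "tz": 0, "wx": 0, "wy": 0, "wz": 0},
  {"jaw": 0.005, "tx": 0, "ty": -0.03, "tz": 0, "wx": 0, "wy": 0, "wz": 0},
  {"jaw": 0.005, "tx": 0, "ty": -0.03, "tz": 0, "wx": 0, "wy": 0, "wz": 0},
])

```text
clock: 22.6
eef_pos: [507.7, -67.0, 176.0]
tcp_rot: [-0.014, 1.0, -0.0, -0.001]
force: [-0.0, 0.2, -6.2]
gripper_width: 11.2
finger_force: 30.0
```

Call:
step_arm([
  {"jaw": 0.005, "tx": 0, "ty": -0.03, "tz": 0, "wx": 0, "wy": 0, "wz": -1.6},
  {"jaw": 0.005, "tx": 0, "ty": -0.03, "tz": 0, "wx": 0, "wy": 0, "wz": -1.6},
  {"jaw": 0.005, "tx": 0, "ty": -0.03, "tz": 0, "wx": 0, "wy": 0, "wz": -1.7},
  {"jaw": 0.005, "tx": 0, "ty": -0.03, "tz": 0, "wx": 0, "wy": 0, "wz": 0},
  {"jaw": 0.005, "tx": 0, "ty": -0.02, "tz": 0, "wx": 0, "wy": 0, "wz": 0},
  {"jaw": 0.005, "tx": 0, "ty": -0.01, "tz": 0, "wx": 0, "wy": 0, "wz": 0},
  {"jaw": 0.005, "tx": 0, "ty": 0, "tz": 0, "wx": 0, "wy": 0, "wz": 0},
])

```text
clock: 23.3
eef_pos: [519.5, -216.2, 175.9]
tcp_rot: [-0.055, 0.998, -0.0, -0.001]
force: [-0.7, -0.2, -5.5]
gripper_width: 12.1
finger_force: 30.0
```

Run:
```python
from m import *
t=cam('top');s=cam('side')
a=cv2.resize(t['frame'][185:250,180:310,::-1],None,fx=5,fy=5,interpolation=cv2.INTER_CUBIC)
o=np.zeros((600,650,3),np.uint8);o[:325]=a
b=cv2.resize(s['frame'][275:384,200:340,::-1],None,fx=2.5,fy=2.5,interpolation=cv2.INTER_CUBIC);o[327:327+b.shape[0],:b.shape[1]]=b
cv2.imwrite('pics/c8.png',o)
for n in('top',): print(n,[(round(r['p'],2),r['location']) for r in ctrl.spot_in('small1',n)])
st=ctrl.get_state();print(st['eef_pos'],st['tcp_rot'],st['force'],st['clock'])
W=cloud(t);m=region(W,[455,15,11],[555,295,24]).astype(np.uint8)
k,l,stt,ce=cv2.connectedComponentsWithStats(m);print([(x[4],c) for x,c in zip(stt[1:],ce[1:]) if x[4]>5])
```

```text
top []
[ 520.5 -212.2  176.5] [-0.1  1.   0.  -0. ] [-0.4 -0.1 -5.9] 23.45
[(np.int32(7), array([261., 195.])), (np.int32(8), array([203.5, 197. ])), (np.int32(7), array([231., 196.])), (np.int32(13), array([246.5, 197.6])), (np.int32(19), array([235.2, 206.4])), (np.int32(19), array([243.1, 207.6])), (np.int32(30), array([248.4, 223.2]))]
```

View pics/c8.png

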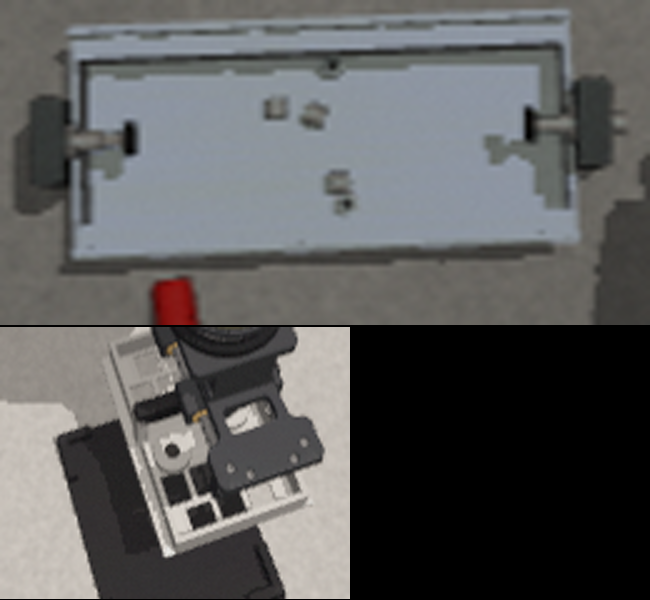

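All five small spacers lie in the tray, at crop (275,107), (313,115), (338,182), (343,205) and (331,66). I go above the cradle and look once more.

Call:
step_arm([
  {"jaw": 0.005, "tx": 0.013, "ty": -0.009, "tz": 0, "wx": 0, "wy": 0, "wz": 0},
  {"jaw": 0.005, "tx": 0.013, "ty": -0.0095, "tz": 0.015, "wx": 0, "wy": 0, "wz": 0},
  {"jaw": 0.005, "tx": 0.013, "ty": -0.009, "tz": 0.025, "wx": 0, "wy": 0, "wz": -0.2},
  {"jaw": 0.005, "tx": 0, "ty": 0, "tz": 0.025, "wx": 0, "wy": 0, "wz": 0},
  {"jaw": 0.005, "tx": 0, "ty": 0, "tz": 0.015, "wx": 0, "wy": 0, "wz": 0},
  {"jaw": 0.005, "tx": 0, "ty": 0, "tz": 0, "wx": 0, "wy": 0, "wz": 0},
  {"jaw": 0.005, "tx": 0, "ty": 0, "tz": 0, "wx": 0, "wy": 0, "wz": 0},
])

```text
clock: 24.15
eef_pos: [484.8, -245.7, 97.1]
tcp_rot: [-0.059, 0.998, 0.0, -0.0]
force: [-0.2, 1.0, -5.8]
gripper_width: 11.9
finger_force: 30.0
```

Run:
```python
from m import *
t=cam('top');s=cam('side')
a=cv2.resize(t['frame'][160:270,320:430,::-1],None,fx=3.6,fy=3.6,interpolation=cv2.INTER_CUBIC)
b=cv2.resize(s['frame'][274:384,210:320,::-1],None,fx=3.6,fy=3.6,interpolation=cv2.INTER_CUBIC)
cv2.imwrite('pics/c9.png',cv2.convertScaleAbs(np.hstack([a,b]),alpha=1.6))
st=ctrl.get_state();print(st['eef_pos'],st['tcp_rot'],st['force'],st['clock'])
```

```text
[ 485.7 -246.    97.8] [-0.1  1.  -0.   0. ] [ 0.8 -0.5 -6.7] 24.25
```

View pics/c9.png

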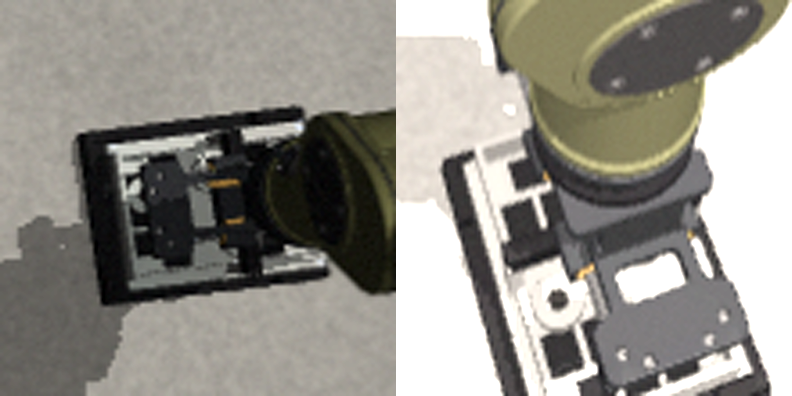

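Run:
```python
from m import *
y=np.deg2rad(6.5);R=np.array([[np.cos(y),np.sin(y)],[-np.sin(y),np.cos(y)]])
for n in('top','side'):
    c=cam(n);W=cloud(c);g=c['frame'].mean(-1)
    P=np.full(W.shape,np.nan);P[...,:2]=(W[...,:2]-[484.7,-243.8])@R.T;P[...,2]=W[...,2]
    rim=P[region(P,[-75,-95,62],[75,100,76])&(g>70)]
    cr=P[region(P,[-85,-110,3],[85,110,32])&(g<60)]
    for nm,q in(('rim',rim),('cr',cr)):
        print(n,nm,len(q),'x',np.percentile(q[:,0],[.5,2,98,99.5]),'y',np.percentile(q[:,1],[.5,2,98,99.5]),np.median(q[:,2]))
    e=rim[rim[:,1]>60] if n=='top' else rim; print(cv2.minAreaRect(e[:,:2].astype(np.float32)))
st=ctrl.get_state();print(st['eef_pos'])
print(R@(st['eef_pos'][:2]-[484.7,-243.8]))
```

```text
top rim 121 x [-51.5 -51.3  52.4  52.7] y [-70.1 -67.6  79.3  79.9] 70.20517906439022
top cr 948 x [-73.2 -71.4  72.6  73.7] y [-87.6 -80.7  96.3  99.7] 12.940879545674761
((0.29553985595703125, 70.33577728271484), (103.57758331298828, 19.275863647460938), 0.626473605632782)
side rim 262 x [-56.5 -53.2  50.4  50.9] y [-84.9 -84.7  76.7  77.3] 68.09405691507271
side cr 881 x [-73.  -72.6  69.7  70.9] y [-92.1 -90.1  86.6  89.8] 10.863594529919169
((-2.8763885498046875, -3.6903533935546875), (162.1776580810547, 108.15970611572266), 89.78687286376953)
[ 485.7 -246.1   97.7]
[ 0.7 -2.4]
```

Call:
step_arm([
  {"jaw": 0.005, "tx": 0, "ty": 0.0024, "tz": 0, "wx": 0, "wy": 0, "wz": 0},
  {"jaw": 0.005, "tx": 0, "ty": 0, "tz": 0.006, "wx": 0, "wy": 0, "wz": 0},
  {"jaw": 0.005, "tx": 0, "ty": 0, "tz": 0.006, "wx": 0, "wy": 0, "wz": 0},
  {"jaw": 0.005, "tx": 0, "ty": 0, "tz": 0.004, "wx": 0, "wy": 0, "wz": 0},
  {"jaw": 0.005, "tx": 0, "ty": 0, "tz": 0.003, "wx": 0, "wy": 0, "wz": 0},
  {"jaw": 0.005, "tx": 0, "ty": 0, "tz": 0.003, "wx": 0, "wy": 0, "wz": 0},
  {"jaw": 0.005, "tx": 0, "ty": 0, "tz": 0, "wx": 0, "wy": 0, "wz": 0},
  {"jaw": 0.005, "tx": 0, "ty": 0, "tz": 0, "wx": 0, "wy": 0, "wz": 0},
])

```text
clock: 25.15
eef_pos: [484.8, -243.5, 74.7]
tcp_rot: [-0.058, 0.998, 0.0, 0.0]
force: [-0.3, -0.2, -5.6]
gripper_width: 11.6
finger_force: 30.0
```

Call:
step_arm([
  {"jaw": 0.005, "tx": 0, "ty": 0, "tz": 0.002, "wx": 0, "wy": 0, "wz": 0},
  {"jaw": 0.005, "tx": 0, "ty": 0, "tz": 0.002, "wx": 0, "wy": 0, "wz": 0},
  {"jaw": 0.005, "tx": 0, "ty": 0, "tz": 0, "wx": 0, "wy": 0, "wz": 0},
  {"jaw": 0.005, "tx": 0, "ty": 0, "tz": 0, "wx": 0, "wy": 0, "wz": 0},
])

```text
clock: 25.55
eef_pos: [484.7, -243.5, 70.6]
tcp_rot: [-0.058, 0.998, 0.0, -0.0]
force: [0.2, 0.1, -5.9]
gripper_width: 11.8
finger_force: 30.0
```

Call:
step_arm([
  {"jaw": 0.005, "tx": 0, "ty": 0, "tz": 0.001, "wx": 0, "wy": 0, "wz": 0},
  {"jaw": 0.005, "tx": 0, "ty": 0, "tz": 0, "wx": 0, "wy": 0, "wz": 0},
  {"jaw": 0.005, "tx": 0, "ty": 0, "tz": 0, "wx": 0, "wy": 0, "wz": 0},
])

```text
clock: 25.85
eef_pos: [484.8, -243.6, 69.8]
tcp_rot: [-0.058, 0.998, -0.0, 0.0]
force: [0.4, -1.0, -3.8]
gripper_width: 11.5
finger_force: 30.0
```

Contact begins at about the predicted height. One more mm, then release and retreat.

Call:
step_arm([
  {"jaw": 0.005, "tx": 0, "ty": 0, "tz": 0.0008, "wx": 0, "wy": 0, "wz": 0},
  {"jaw": 0.005, "tx": 0, "ty": 0, "tz": 0, "wx": 0, "wy": 0, "wz": 0},
  {"jaw": 0.03, "tx": 0, "ty": 0, "tz": 0, "wx": 0, "wy": 0, "wz": 0},
  {"jaw": 0.05, "tx": 0, "ty": 0, "tz": 0, "wx": 0, "wy": 0, "wz": 0},
  {"jaw": 0.05, "tx": 0, "ty": 0, "tz": 0, "wx": 0, "wy": 0, "wz": 0},
  {"jaw": 0.05, "tx": 0, "ty": 0, "tz": -0.03, "wx": 0, "wy": 0, "wz": 0},
  {"jaw": 0.05, "tx": 0, "ty": 0, "tz": -0.05, "wx": 0, "wy": 0, "wz": 0},
  {"jaw": 0.05, "tx": 0, "ty": 0, "tz": -0.05, "wx": 0, "wy": 0, "wz": 0},
  {"jaw": 0.05, "tx": 0, "ty": 0.04, "tz": -0.02, "wx": 0, "wy": 0, "wz": 0},
  {"jaw": 0.05, "tx": 0, "ty": 0.05, "tz": 0, "wx": 0, "wy": 0, "wz": 0},
  {"jaw": 0.05, "tx": 0, "ty": 0.05, "tz": 0, "wx": 0, "wy": 0, "wz": 0},
  {"jaw": 0.05, "tx": 0, "ty": 0.04, "tz": 0, "wx": 0, "wy": 0, "wz": 0},
])

```text
clock: 27.05
eef_pos: [463.5, -62.1, 219.4]
tcp_rot: [-0.059, 0.998, 0.0, 0.001]
force: [0.8, 0.2, 0.4]
gripper_width: 49.8
finger_force: 0.0
```

Run:
```python
from m import *
y=np.deg2rad(6.5);R=np.array([[np.cos(y),np.sin(y)],[-np.sin(y),np.cos(y)]])
for n in('top','side'):
    c=cam(n);W=cloud(c);g=c['frame'].mean(-1)
    P=np.full(W.shape,np.nan);P[...,:2]=(W[...,:2]-[484.7,-243.8])@R.T;P[...,2]=W[...,2]
    rim=P[region(P,[-75,-95,36],[75,100,50])&(g>70)]
    cr=P[region(P,[-85,-110,5],[85,110,32])&(g<45)]
    for nm,q in(('rim',rim),('cr',cr)): print(n,nm,len(q),cv2.minAreaRect(q[:,:2].astype(np.float32)),np.percentile(q[:,2],[10,50,90]))
    # rim heights at the four quadrants
    print([round(float(np.median(rim[(np.sign(rim[:,0])==a)&(np.sign(rim[:,1])==b),2])),1) for a in(-1,1) for b in(-1,1)])
    print([(round(r['p'],2),np.array(r['location'])) for r in ctrl.spot_in('large1',n)])
    if n=='side': cv2.imwrite('pics/c10.png',cv2.resize(c['frame'][284:384,210:320,::-1],None,fx=5,fy=5,interpolation=cv2.INTER_CUBIC))
st=ctrl.get_state();print(st['eef_pos'],st['force'],st['clock'],st['gripper_width'])
```

```text
top rim 80 ((0.1397857666015625, -50.78117752075195), (103.9038314819336, 58.982765197753906), 0.289131760597229) [37.9 41.6 44.2]
top cr 425 ((0.81732177734375, 2.6247329711914062), (186.30335998535156, 145.13165283203125), 89.9397964477539) [ 9.  14.2 27.5]
[41.9, nan, 41.6, nan]
[]
side rim 424 ((-1.7063446044921875, -1.0397567749023438), (162.33416748046875, 111.51404571533203), 89.45250701904297) [38.2 40.3 42.5]
side cr 1604 ((-0.8366928100585938, -1.1345062255859375), (144.4967803955078, 184.76405334472656), 0.12747302651405334) [ 8.9 10.9 24.4]
[40.6, 39.9, 40.4, 40.1]
[(0.52, array([277.1, 344.4])), (0.5, array([262.7, 318.2])), (0.49, array([250.3, 358.7]))]
[463.9 -64.2 219.1] [ 0.1 -0.9 -0.4] 27.25 49.952049790398675
  return _methods._mean(a, axis=axis, dtype=dtype,
  ret = ret.dtype.type(ret / rcount)
```

View pics/c10.png

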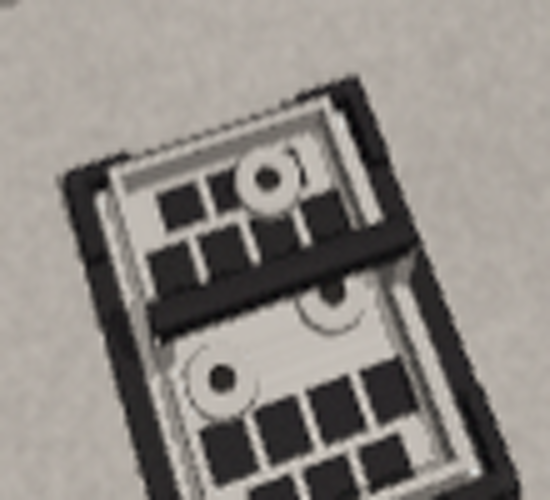

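The sieve is level and seated: rim at 40–42 mm in every quadrant visible to a camera, and centred in the cradle. All three large discs are in it, at (268,180), (333,290) and (222,378). Handing in.

```bash
python3 -c "
from cell import ctrl;print(ctrl.finish_job())"
```

```text
the job is handed in; nothing more can be done
None
```

The job is handed in (verdict not reported): both buffers were pushed twice in turn, left first (about 4–5 N each), all five small spacers are in the tray, and the sieve sits level and released in its cradle with all three large spacers inside.

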